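# Close and bolt the food carrier

### The arm

A 6-joint arm with a two-finger parallel gripper is mounted at the origin on the work surface. World frame = base frame: x ahead of the robot, y to its left, z up, the work surface at z = 0. Lengths are in m, angles in rad, forces in N, time in s.
With the tool pointing down it reaches from about 0.35 to 0.85 m from the base axis. Payload 8.1 kg.
Tool frame: the origin (TCP) lies between the finger pads; the fingertips stand 11 mm ahead of it and the grasp point (between the pads) lies 8 mm behind it (robot.tips_ahead is the distance from the TCP to the fingertips, in m); z points along the fingers, y is the line along which they close (so a half turn about z gives the same grasp; the last joint's range is limited). The gripper opens to 93 mm and grips with 3 to 60 N. Pads are 15 mm wide; open, the fingers measure 128 mm over their backs; the gripper's body (75 mm by 188 mm) begins 65 mm behind the grasp point.
Start: joints at [1.144, 0.13, 1.488, -0, 1.523, -0.085], TCP at [0.201, 0.565, 0.23] pointing down, gripper open.
Joint ranges: [-2.96, 2.96], [-0.89, 2.26], [0.02, 2.5], [-1.34, 4.48], [0, 2.73], [-2.66, 2.66]. Speed limits (rad/s): [2.39, 2.39, 2.79, 3.14, 3.14, 3.14].

### API

Orientations are given as a rotation vector (axis times angle).
In Python, from plant import robot gives the robot as it stands. The module is installed in compiled form; this text tells all that it offers.
- The arm moves only by the tool move_arm, never from a script. Its argument "deltas" is one flat list of numbers, 7 for each row, row after row: the shift along the tool's x, y, z in m, then the turn, a rotation vector about the tool's x, y, z in rad, then the opening, from 0 (shut) to 1 (fully open). A call has 1 to 12 rows; each row is the pose to reach, as a shift and turn from the pose commanded when the call began, along the tool's axes at that moment; what a row does not reach only later rows make up. A row lasts 1/8 s, in which the tool goes at most 62.5 mm and 10.7 degrees, less where a joint would pass 70% of its speed; a pose out of reach is approached as far as the arm can. A call with a gripper value outside its range is refused whole. The fingers move at their own pace and stop on an object; "squeeze" is the grip in N (left out, the last holds). Time passes only in rows, so rows that repeat a pose let the fingers close. It gives the time, the measured TCP pose, the force, the opening and the grip force at its end, in the units of the state.
- robot.read_state(): the state, without advancing time (a new reading comes with each control period).
- robot.read_camera(name): name is "side" or "top"; returns (picture, depth): 480x640x3 uint8, red, green, blue; 480x640 float32, m along the optical axis (not along the pixel's ray), 0 where there is no reading.
- robot.camera_model(name): a dict with "K" (3x3 intrinsics, pixels), "R" (3x3) and "t" (3): a world point X has camera coordinates R X + t. Camera axes: x right, y down, z forward; pixel columns grow to the right and rows downward; lengths in m; the calibration is good to about 2 mm. A picture is of the moment at which its call begins. camera_model takes no time and is no camera call.
- robot.close_job(): hands the job in; it is judged then, once.
Trained networks look in the newest picture that a camera, given by its name, has taken for a name from the list of things; names that differ only in an ending like _2 or _b are one class to them, and where a whole thing is asked for, a point or a joint stands for the part that bears it (a point fixed in the world has none). Each returns a list of dicts, best first, with "confidence" (0 to 1); they miss things now and then, are a little off and sometimes report something else, mostly with a low value. They report only what shows in the picture. A call takes as long as a camera call.
- robot.recognise(camera, label): "uv" ([column, row] in pixels, amid what is visible of it).
The state is a dict: "t": time; "q": joint angles; "dq": joint speeds; "joint_torque": joint torques, N m; "tool_pos": TCP position; "orientation": TCP orientation; "force": force on the tool from outside, world axes, zero at the start; "wrist_torque": the same for the moment, N m; "opening": finger opening in m; "gripper_force": force on a finger pad.
Only numpy, scipy, OpenCV 4.12 (cv2) and the standard library are available. Lean on these libraries where they do the work, as an engineer would, in place of code of your own. Each camera call takes 0.05 s, during which the arm holds its last target. There are 200 camera calls.

### The job

The carrier of packed meals is ready to go out: push its lid all the way shut with the fingertips, then push the sliding bolt on the front ledge fully home under the lid's keeper. Only push - do not grip or lift the lid or the bolt - and leave the tubs inside and the jar and mug beside it where they are.

Things in the scene. Friction and masses are not known exactly. Their poses are not given: they have to be found in the camera images.
- carrier: Fixed grey box, 280 (x) x 340 (y) x 140 mm high, on the table, turned up to 0.45 rad; origin at the centre of its underside, x pointing away from the robot, y left, z up. Walls 20 mm, cavity floor at 20 mm. Lid hinged on the far top edge. The top's front strip, x = -140 to -85 mm, z = 140 mm, is a flat ledge that carries the bolt.
- lid (a joint): Lid angle, rad: 0 shut, 0.6 to 1.0 at the start, most 1.3. Stiff hinge: it stays where left; 3 to 8 N near the free edge shuts it. Flat black lid 225 mm from hinge to free edge, 340 wide, 10 thick, 0.5 kg. A steel arch (keeper) 30 mm wide stands out 50 mm in front of the free edge, centred at carrier y = -60 mm, its top 159 mm above the table when shut.
- lid_hinge (a point): Middle of the hinge line, at the lid's underside: carrier (140, 0, 140) mm. The hinge line runs along the carrier's y. The frame turns with the lid: -x points from the hinge to the free edge, z out of the lid's top face.
- lid_edge (a point): Middle of the lid's free edge, on its top (outer) face: 225 mm from the hinge, 10 mm above the lid's underside. Frame turns with the lid, z out of the top face. Shut, it is at carrier (-85, 0, 150) mm. Under the lid is a rubber gasket (within the 10 mm) and a white liner panel, 12 mm more: fingers pressing on them mean that the lid is gripped or lifted.
- bolt (a joint): Travel of the bolt in m, towards carrier -y (right, seen from the robot): 0 to 0.022 at the start (drawn back), 0.070 fully home at its stop. It slides at 3 to 5 N and stays where left. The tab's leading (right) face has a 4 mm rubber facing: fingers pressing on that face mean that the tab is gripped.
- bolt_push (a point): Middle of the face to push on the bolt's upright tab; it looks to carrier +y (left) and is pushed to -y. At carrier (-112.5, 52 minus travel, 170) mm. Tab: steel plate 30 mm wide (carrier x), 12 thick with its facing, top 17 mm above this point, ledge 30 mm below it. Two rails beside the bar rise 12 mm above the ledge; else the ledge is free left of the tab.
- tub_a: Clear round tub with white cap, 84 mm across, 80 mm high, standing in the carrier on its 20 mm floor; origin at the centre of its underside. Leave alone.
- tub_b: Second such tub beside it. Leave alone.
- jar: Glass jar with a steel cap, 68 mm across, 120 mm high, on the table beside the carrier, on either side; origin at the centre of its underside. Leave alone.
- mug: Steel cup, 76 mm across, 90 mm high, on the table beside the carrier, on either side; origin at the centre of its underside. Leave alone.

How it is judged:
On the way, in this order (a step that is already met when the one before it is completed fails the run):
1. the lid is pushed shut, with the bolt still drawn back (value of joint lid below 0.035 rad and value of joint bolt below 0.035 m), for 0.2 s.
2. the bolt is pushed home with the lid shut (value of joint lid below 0.035 rad and value of joint bolt above 0.064 m), for 0.2 s.
At the end, for the whole second after the job is handed in: The lid is within 0.035 rad (8 mm at its free edge) of shut, the bolt within 6 mm of its stop; tubs, jar and mug are within 30 mm of where they were and upright (all of step 2 and distance of each of tub_a, tub_b, jar, mug from where it was at the start of the episode below 0.03 m and angle between each of jar, mug's own z axis and vertical below 0.2 rad); the robot touches nothing.
It fails at once if the bolt is pushed before the lid is shut (value of joint bolt above 0.035 m and value of joint lid above 0.08 rad).
It fails at once if the lid is gripped or lifted: fingers press on its underside (contact force between the fingers and lid_c4 above 2 N or contact force between the fingers and lid_c5 above 2 N).
It fails at once if the lid is swung further open (value of joint lid above 1.15 rad).
It fails at once if the bolt's tab is gripped: fingers press on its leading face (contact force between the fingers and bolt_c3 above 2 N).
It fails at once if a tub, the jar or the mug is moved, lifted or tipped (distance of any of tub_a, tub_b, jar, mug from where it was at the start of the episode above 0.03 m or angle between any of jar, mug's own z axis and vertical above 0.4 rad).
It also fails if it takes over 48 s, if anything falls off the work surface, if the arm or the gripper's body presses on something with over 40 N, if the wrist force passes 120 N, or if a joint passes its speed limit or range.

## Working session

There is one attempt and no reset: what is moved stays moved. The work goes in short steps, Python scripts to look and compute and a tool call to move; the robot and the scene stay as the last step left them, time stands still between calls to the robot, and variables do not carry over. Pictures are saved under pics/ and viewed, at most 10 in all, crops included, and the job is handed in when it is done.

Besides the shell and the picture viewer there is one more tool, called after ">>>" as name(argument=value, ...), one argument or row to a line, values as JSON. move_arm: Moves the arm, as the interface text tells. Its arguments: {"type":"object","properties":{"deltas":{"type":"array","items":{"type":"number"}},"squeeze":{"type":"number"}},"required":["deltas"]}

```bash
mkdir -p pics
cat > h.py <<'E'
import numpy as np, cv2
from scipy.spatial.transform import Rotation as Ro
from plant import robot
def cloud(n,d):
    m=robot.camera_model(n);K=np.array(m['K']);R=np.array(m['R']);t=np.array(m['t']).ravel()
    v,u=np.mgrid[:480,:640]
    P=np.stack([(u-K[0,2])/K[0,0]*d,(v-K[1,2])/K[1,1]*d,d],-1)
    return (P-t)@R
E
python3 - <<'E'
from h import *
ims=[]
for n in ('top','side'):
    p,d=robot.read_camera(n);np.savez(n+'0.npz',p=p,d=d);W=cloud(n,d)
    cv2.imwrite(f'pics/{n}0.png',p[:,:,::-1])
    for l in ('carrier','lid','lid_hinge','lid_edge','bolt_push','bolt','jar','mug','tub_a'):
        for r in robot.recognise(n,l)[:2]:
            u,v=map(int,np.round(r['uv']));print(n,l,round(r['confidence'],2),u,v,W[v,u].round(3))
s=robot.read_state();print(s['t'],s['tool_pos'],s['orientation'],s['force'],s['opening'])
E
```

```text
top carrier 0.92 357 248 [ 0.605 -0.043  0.021]
top lid 0.56 367 219 [ 0.638 -0.047  0.251]
top lid_hinge 0.6 365 220 [ 0.634 -0.042  0.257]
top lid_edge 0.82 365 219 [ 0.639 -0.043  0.248]
top lid_edge 0.32 462 278 [ 0.525 -0.342  0.005]
top bolt_push 0.58 343 292 [0.471 0.004 0.146]
top bolt 0.51 346 292 [ 0.471 -0.004  0.147]
top jar 0.69 244 266 [0.538 0.262 0.115]
top jar 0.31 343 293 [0.468 0.004 0.146]
top mug 0.95 461 280 [ 0.519 -0.339  0.006]
top tub_a 0.59 318 251 [0.583 0.068 0.099]
top tub_a 0.56 376 254 [ 0.576 -0.087  0.101]
side carrier 0.88 339 290 [ 0.604 -0.01   0.021]
side lid_hinge 0.86 368 248 [ 0.615 -0.061  0.277]
side lid_edge 0.93 366 244 [ 0.622 -0.051  0.271]
side bolt_push 0.96 291 304 [0.469 0.006 0.15 ]
side bolt 0.73 291 304 [0.469 0.006 0.15 ]
side jar 0.86 236 228 [0.526 0.242 0.113]
side jar 0.18 293 304 [0.472 0.004 0.148]
side mug 0.88 420 406 [ 0.528 -0.311  0.004]
side tub_a 0.95 372 315 [ 0.58  -0.122  0.103]
side tub_a 0.94 315 266 [0.582 0.045 0.105]
1.0 [0.20110437 0.56531344 0.22965071] [5.34301528e-01 3.09580924e+00 5.09060299e-05] [-0.18024032 -0.38329862 -0.00673323] 0.09311259148993709
```

View pics/top0.png

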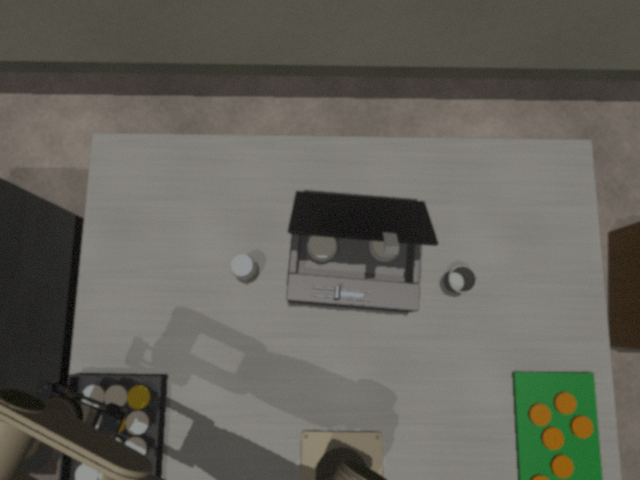

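View pics/side0.png

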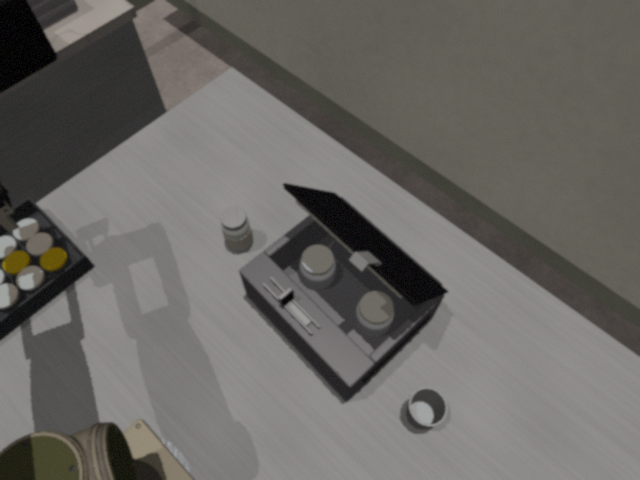

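The top view shows the carrier ledge at rows 278–310, cols 287–420, with the tab near (338,292). The lid is open at rows 192–243 with the keeper at (390,240). The jar is at (243,266) and the mug at (460,280). Next I fit the carrier yaw and the lid angle.

```bash
cat > fit.py <<'E'
from h import *
from scipy.optimize import minimize
def fit(suf):
    out=[]
    for n in ('top','side'):
        z=np.load(n+suf+'.npz');W=cloud(n,z['d']);ok=z['d']>0
        out.append(W[ok&(W[...,0]>.35)&(W[...,0]<.9)&(abs(W[...,1])<.3)])
    return out
if __name__=='__main__':
    T=fit('0')
    for n,W in zip(('top','side'),T):
        L=W[(W[:,2]>.13)&(W[:,2]<.148)&(W[:,0]<.53)&(abs(W[:,1]+.02)<.2)]
        print(n,len(L),'ledge z',np.median(L[:,2]))
        rect=cv2.minAreaRect((L[:,:2]*1000).astype(np.float32));print(rect,cv2.boxPoints(rect).round())
        H=W[(W[:,2]>.16)&(W[:,0]>.54)]
        # plane by RANSAC-free robust iteration
        S=H
        for i in range(8):
            c=S.mean(0);nv=np.linalg.svd(S-c,full_matrices=False)[2][2];nv*=np.sign(nv[2])
            S=H[abs((H-c)@nv)<.006]
        print('lid n',nv,'ang',np.arccos(nv[2]),'yaw',np.arctan2(-nv[1],-nv[0]),len(S),len(H),'c',c)
        print('z range',np.percentile(S[:,2],[1,99]))
        # front-edge points per y-bin
        print('hi z',[(round(y,2),H[abs(H[:,1]-y)<.01][:,2].max().round(3)) for y in np.arange(-.22,.16,.04) if (abs(H[:,1]-y)<.01).any()])
        B=W[(W[:,2]>.165)&(W[:,2]<.195)&(W[:,0]<.53)&(W[:,0]>.42)];print('tab',len(B),np.percentile(B,[5,50,95],axis=0).round(3))
        for l,(cx,cy) in {'jar':(.53,.25)}.items(): 
            J=W[(abs(W[:,0]-cx)<.06)&(abs(W[:,1]-cy)<.06)&(W[:,2]>.1)];print(l,J.mean(0),len(J))
E
python3 fit.py
```

```text
top 3413 ledge z 0.14040241297791115
((478.24053955078125, -21.60400390625), (102.15715026855469, 341.9102478027344), 0.1908513456583023) [[ 427.  149.]
 [ 428. -193.]
 [ 530. -192.]
 [ 529.  150.]]
lid n [ 0.76812383 -0.05393147  0.638026  ] ang 0.8788643811557618 yaw 3.0714957461830084 5655 5989 c [ 0.63906562 -0.03258729  0.25034619]
z range [0.16192743 0.35673273]
hi z [(np.float64(-0.18), np.float64(0.322)), (np.float64(-0.14), np.float64(0.323)), (np.float64(-0.1), np.float64(0.367)), (np.float64(-0.06), np.float64(0.323)), (np.float64(-0.02), np.float64(0.326)), (np.float64(0.02), np.float64(0.322)), (np.float64(0.06), np.float64(0.323)), (np.float64(0.1), np.float64(0.323)), (np.float64(0.14), np.float64(0.323))]
tab 66 [[0.453 0.016 0.183]
 [0.467 0.021 0.187]
 [0.482 0.026 0.191]]
jar [0.53890339 0.26879073 0.120312  ] 421
side 5087 ledge z 0.14086053517704156
((488.2806091308594, -24.771163940429688), (340.2778015136719, 105.07535552978516), 86.09154510498047) [[ 424. -191.]
 [ 529. -198.]
 [ 552.  141.]
 [ 447.  149.]]
lid n [ 0.76600702 -0.05314331  0.64063175] ang 0.875475595903541 yaw 3.0723265850670147 4922 5709 c [ 0.63336614 -0.04663984  0.25627755]
z range [0.16265717 0.35961166]
hi z [(np.float64(-0.18), np.float64(0.323)), (np.float64(-0.14), np.float64(0.322)), (np.float64(-0.1), np.float64(0.366)), (np.float64(-0.06), np.float64(0.322)), (np.float64(-0.02), np.float64(0.322)), (np.float64(0.02), np.float64(0.321)), (np.float64(0.06), np.float64(0.323)), (np.float64(0.1), np.float64(0.322)), (np.float64(0.14), np.float64(0.322))]
tab 152 [[0.453 0.011 0.169]
 [0.466 0.015 0.186]
 [0.481 0.024 0.19 ]]
jar [0.53723619 0.2631143  0.11870571] 538
```

>>> move_arm(
  deltas=[0,0,-0.05,0,0,-0.068,0,0,0,-0.1,0,0,-0.136,0,0,0,-0.15,0,0,-0.204,0,0,0,-0.2,0,0,-0.272,0,0,0,-0.2,0,0,-0.272,0],
  squeeze=10,
)

```text
t: 1.62
tool_pos: [0.2016, 0.5664, 0.4356]
orientation: [0.108, 3.136, 0.013]
force: [0.4, 0.7, 0.3]
opening: 0.0475
gripper_force: 0.0
```

```bash
cat >> h.py <<'E'
O=np.array([.575,-.031,0]);YAW=-.07
C=Ro.from_euler('z',YAW).as_matrix()
def st():
    s=robot.read_state();R=Ro.from_rotvec(s['orientation']).as_matrix()
    print('t',s['t'],'tcp world',np.round(s['tool_pos'],4),'carrier mm',(C.T@(s['tool_pos']-O)*1000).round(1),'tool x,y in carrier',(C.T@R[:,:2]).T.round(3).tolist(),'F carrier',(C.T@s['force']).round(1),'open',round(s['opening'],4),'q',np.round(s['q'],2))
    return s,R
E
python3 -c "
from h import *
s,R=st()
print(R.T@(O+C@np.array([.048,.01,.43])-s['tool_pos']))"
```

```text
t 1.625 tcp world [0.2016 0.5664 0.4356] carrier mm [-414.3  569.8  435.6] tool x,y in carrier [[-1.0, -0.001, -0.003], [-0.001, 1.0, 0.009]] F carrier [0.4 0.8 0.3] open 0.0475 q [ 1.14  0.14  1.11  0.    1.89 -0.36]
[-0.46175804 -0.56029934  0.00219569]
```

>>> move_arm(
  deltas=[-0.038,-0.046,0,0,0,0,0,-0.076,-0.092,0,0,0,0,0,-0.115,-0.14,0,0,0,0,0,-0.154,-0.187,0,0,0,0,0,-0.192,-0.233,0,0,0,0,0,-0.231,-0.28,0,0,0,0,0,-0.269,-0.327,0,0,0,0,0,-0.308,-0.373,0,0,0,0,0,-0.346,-0.42,0,0,0,0,0,-0.385,-0.467,0,0,0,0,0,-0.423,-0.513,0,0,0,0,0,-0.462,-0.56,0,0,0,0,0],
)

```text
t: 3.12
tool_pos: [0.6236, -0.0272, 0.4284]
orientation: [-0.11, -3.138, -0.0]
force: [0.5, 0.5, 0.1]
opening: 0.0005
gripper_force: 0.0
```

>>> move_arm(
  deltas=[0,0,0.03,0,0,0,0,0,0,0.06,0,0,0,0,0,0,0.09,0,0,0,0,0,0,0.1,0,0,0,0,0,0,0.1,0,0,0,0,0,0,0.1,0,0,0,0],
)

```text
t: 3.88
tool_pos: [0.6234, -0.0255, 0.3313]
orientation: [0.109, 3.137, -0.0]
force: [-0.7, -0.0, 0.1]
opening: 0.0009
gripper_force: 0.0
```

Run:
```python
from h import *
s,R=st()
p,d=robot.read_camera('side');cv2.imwrite('pics/side1.png',cv2.resize(p[130:430,180:560,::-1],(760,600)))
tc=C.T@(s['tool_pos']-O)
# tool-frame shifts for arc
for a in np.arange(.96,-.021,-.04):
    g=np.array([.14-.2*np.cos(a)+.01*np.sin(a)+.0075,.01,.14+.2*np.sin(a)+.01*np.cos(a)+.011])
    print(round(a,2),(R.T@C@(g-tc)*1000).round(1))
```

```text
t 3.875 tcp world [ 0.6234 -0.0255  0.3313] carrier mm [ 47.9   8.8 331.3] tool x,y in carrier [[-1.0, -0.0, -0.002], [-0.0, 1.0, -0.0]] F carrier [-0.7 -0.1  0.1] open 0.0009 q [-0.12  0.18  1.26 -0.    1.71 -1.62]
0.96 [ 6.9  1.2 10.7]
0.92 [13.6  1.2 15.1]
0.88 [20.1  1.2 19.7]
0.84 [26.5  1.2 24.6]
0.8 [32.6  1.2 29.8]
0.76 [38.5  1.2 35.1]
0.72 [44.2  1.2 40.8]
0.68 [49.7  1.2 46.6]
0.64 [54.9  1.2 52.7]
0.6 [59.9  1.2 58.9]
0.56 [64.7  1.2 65.4]
0.52 [69.1  1.2 72.1]
0.48 [73.3  1.2 78.9]
0.44 [77.3  1.2 85.9]
0.4 [80.9  1.2 93. ]
0.36 [ 84.3   1.2 100.3]
0.32 [ 87.3   1.2 107.7]
0.28 [ 90.1   1.2 115.2]
0.24 [ 92.5   1.2 122.8]
0.2 [ 94.7   1.2 130.5]
0.16 [ 96.5   1.2 138.3]
0.12 [ 98.1   1.2 146.2]
0.08 [ 99.3   1.2 154.1]
0.04 [100.2   1.2 162.1]
-0.0 [100.8   1.2 170. ]
```

View pics/side1.png

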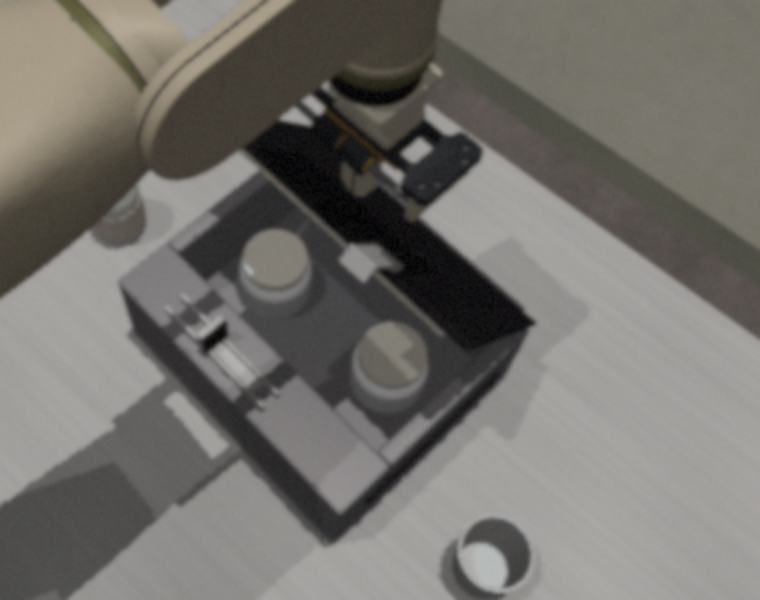

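The side view shows the gripper on the outer (far) side of the lid, clear of the keeper. Now I push along the arc.

>>> move_arm(
  deltas=[0.007,0,0.01,0,0,0,0,0.0135,0,0.015,0,0,0,0,0.02,0,0.0195,0,0,0,0,0.0265,0,0.0245,0,0,0,0,0.0325,0,0.03,0,0,0,0,0.0385,0,0.035,0,0,0,0,0.044,0,0.041,0,0,0,0,0.0495,0,0.0465,0,0,0,0,0.055,0,0.0525,0,0,0,0,0.06,0,0.059,0,0,0,0,0.0645,0,0.0655,0,0,0,0,0.069,0,0.072,0,0,0,0],
)

```text
t: 5.42
tool_pos: [0.5538, -0.0207, 0.2572]
orientation: [0.11, 3.14, -0.0]
force: [2.7, -0.3, 1.3]
opening: 0.0009
gripper_force: 1.1
```

Run:
```python
from h import *
s,R=st()
p,d=robot.read_camera('side');cv2.imwrite('pics/side2.png',cv2.resize(p[130:430,180:560,::-1],(760,600)))
```

```text
t 5.425 tcp world [ 0.5538 -0.0207  0.2572] carrier mm [-21.9   8.8 257.2] tool x,y in carrier [[-1.0, -0.0, -0.0], [-0.0, 1.0, -0.0]] F carrier [ 2.7 -0.1  1.3] open 0.0009 q [-0.13 -0.    1.58 -0.    1.57 -1.63]
```

View pics/side2.png

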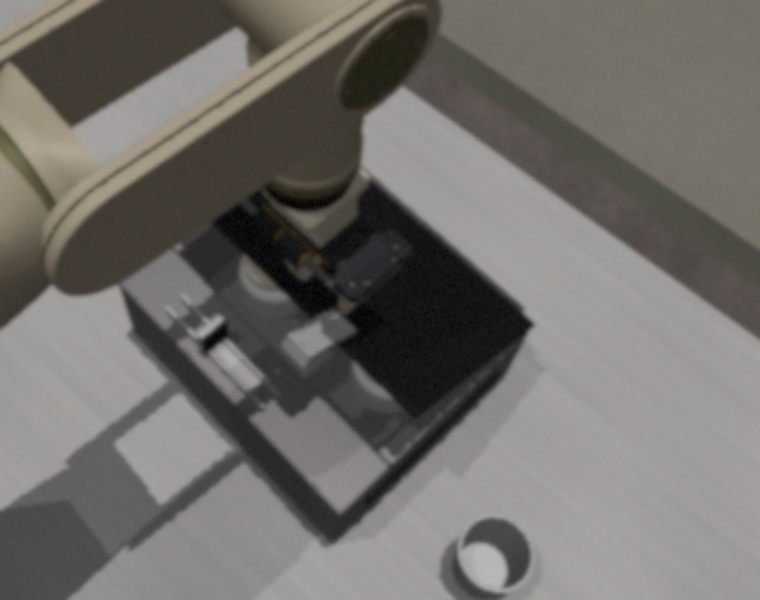

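The lid is following the fingertips and is about half shut, with low force. I keep going to shut.

>>> move_arm(
  deltas=[0.004,0,0.007,0,0,0,0,0.008,0,0.014,0,0,0,0,0.012,0,0.021,0,0,0,0,0.015,0,0.028,0,0,0,0,0.018,0,0.036,0,0,0,0,0.021,0,0.043,0,0,0,0,0.0235,0,0.051,0,0,0,0,0.0255,0,0.0585,0,0,0,0,0.0275,0,0.066,0,0,0,0,0.029,0,0.074,0,0,0,0,0.03,0,0.082,0,0,0,0,0.031,0,0.09,0,0,0,0],
)

```text
t: 6.98
tool_pos: [0.5231, -0.0186, 0.1671]
orientation: [-0.11, -3.14, 0.0]
force: [2.2, -0.7, 1.6]
opening: 0.0004
gripper_force: 0.9
```

>>> move_arm(
  deltas=[0,0,0.004,0,0,0,0,0,0,0.008,0,0,0,0,0,0,0.01,0,0,0,0,0,0,0.01,0,0,0,0],
)

```text
t: 7.48
tool_pos: [0.5227, -0.0186, 0.1611]
orientation: [-0.109, -3.139, 0.0]
force: [-17.8, 1.7, 30.1]
opening: 0.0003
gripper_force: 14.8
```

```bash
python3 -c "
from h import *
st()"
```

```text
t 7.475 tcp world [ 0.5227 -0.0186  0.1611] carrier mm [-53.    8.8 161.1] tool x,y in carrier [[-1.0, -0.0, 0.0], [-0.0, 1.0, -0.0]] F carrier [-17.9   0.4  30.1] open 0.0003 q [-0.13 -0.03  1.78 -0.    1.39 -1.63]
```

>>> move_arm(
  deltas=[0,0,-0.03,0,0,0,0,0,0,-0.08,0,0,0,0,0.03,0.04,-0.08,0,0,0,0,0.06,0.08,-0.08,0,0,0,0,0.06,0.11,-0.08,0,0,0,0,0.06,0.11,-0.08,0,0,0,0],
)

```text
t: 8.22
tool_pos: [0.4704, 0.0969, 0.2374]
orientation: [-0.105, -3.139, -0.0]
force: [0.3, -0.0, -0.1]
opening: 0.0004
gripper_force: 0.0
```

Run:
```python
from h import *
s,R=st()
p,d=robot.read_camera('side');cv2.imwrite('pics/side3.png',cv2.resize(p[130:430,180:560,::-1],(760,600)))
W=(cloud('side',d)-O)@C
ok=d>0
def q(m):
    B=W[ok&m];print(len(B),np.percentile(B,[3,50,97],axis=0).round(3).tolist() if len(B) else '')
x,y,z=W[...,0],W[...,1],W[...,2]
q((x>-.07)&(x<-.03)&(y<-.02)&(y>-.16)&(z>.12)&(z<.2))
q((x>-.135)&(x<-.09)&(y<.08)&(y>-.02)&(z>.165)&(z<.192))
for n in ('side',):
  for r in robot.recognise(n,'bolt_push')[:1]:
    u,v=map(int,np.round(r['uv']));print(r,W[v,u].round(3))
```

```text
t 8.225 tcp world [0.4704 0.0969 0.2374] carrier mm [-113.2  120.3  237.4] tool x,y in carrier [[-1.0, -0.003, 0.0], [-0.003, 1.0, 0.0]] F carrier [ 0.3 -0.  -0.1] open 0.0004 q [ 0.1  -0.2   1.8   0.    1.55 -1.41]
1339 [[-0.069, -0.156, 0.148], [-0.05, -0.093, 0.151], [-0.031, -0.025, 0.155]]
152 [[-0.126, 0.035, 0.167], [-0.112, 0.038, 0.186], [-0.096, 0.047, 0.19]]
{'uv': [291.6, 304.9], 'confidence': 0.85} [-0.109  0.026  0.153]
```

View pics/side3.png

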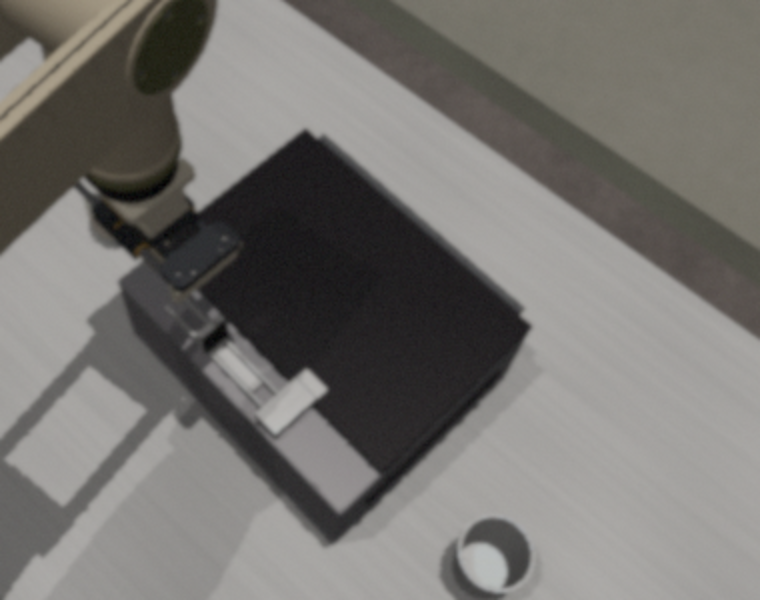

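The lid is flat at z≈0.151 m, so it is shut. The tab is at carrier y 35–47 mm, and the finger is to its left. I lower the finger and push the tab right.

>>> move_arm(
  deltas=[0,0,0.035,0,0,0,0,0,0,0.065,0,0,0,0,0,0,0.065,0,0,0,0,0,-0.02,0.065,0,0,0,0,0,-0.04,0.065,0,0,0,0,0,-0.05,0.065,0,0,0,0,0,-0.06,0.065,0,0,0,0,0,-0.07,0.065,0,0,0,0,0,-0.08,0.065,0,0,0,0,0,-0.09,0.065,0,0,0,0],
)

```text
t: 9.57
tool_pos: [0.4649, 0.0052, 0.1729]
orientation: [0.109, 3.139, 0.0]
force: [1.6, 3.7, 3.2]
opening: 0.0007
gripper_force: 1.9
```

```bash
python3 -c "
from h import *
st()"
```

```text
t 9.575 tcp world [0.4649 0.0052 0.1729] carrier mm [-112.3   28.4  172.9] tool x,y in carrier [[-1.0, -0.001, -0.001], [-0.001, 1.0, 0.0]] F carrier [1.3 3.8 3.2] open 0.0007 q [-0.1  -0.21  1.92  0.    1.43 -1.6 ]
```

Force is 3.8 N, which means the bolt is sliding. I push on in small steps to the stop.

>>> move_arm(
  deltas=[0,-0.006,0,0,0,0,0,0,-0.012,0,0,0,0,0,0,-0.018,0,0,0,0,0,0,-0.023,0,0,0,0,0,0,-0.026,0,0,0,0,0,0,-0.028,0,0,0,0,0,0,-0.028,0,0,0,0,0],
)

```text
t: 10.45
tool_pos: [0.4625, -0.0226, 0.1724]
orientation: [-0.11, -3.139, 0.001]
force: [0.5, 0.9, 0.4]
opening: 0.0002
gripper_force: 0.5
```

```bash
python3 -c "
from h import *
st()"
```

```text
t 10.45 tcp world [ 0.4625 -0.0226  0.1724] carrier mm [-112.8    0.5  172.4] tool x,y in carrier [[-1.0, 0.0, 0.001], [0.0, 1.0, -0.0]] F carrier [0.5 0.9 0.4] open 0.0002 q [-0.16 -0.21  1.93 -0.    1.43 -1.66]
```

Not at the stop yet (0.9 N). I continue in small steps.

>>> move_arm(
  deltas=[0,-0.002,0,0,0,0,0,0,-0.004,0,0,0,0,0,0,-0.005,0,0,0,0,0,0,-0.005,0,0,0,0,0],
)

```text
t: 10.95
tool_pos: [0.4623, -0.0238, 0.1725]
orientation: [-0.107, -3.139, -0.01]
force: [1.6, 19.6, 3.6]
opening: 0.0004
gripper_force: 10.1
```

```bash
python3 -c "
from h import *
st()"
```

```text
t 10.95 tcp world [ 0.4623 -0.0238  0.1725] carrier mm [-112.9   -0.7  172.5] tool x,y in carrier [[-1.0, -0.002, 0.001], [-0.002, 1.0, 0.006]] F carrier [ 0.2 19.6  3.6] open 0.0004 q [-0.17 -0.21  1.93  0.01  1.43 -1.67]
```

The force rose to 20 N at the predicted position (y≈-0.7 mm), so the bolt is at its stop. I back off left, lift and check.

>>> move_arm(
  deltas=[0,0.02,0,0,0,0,0,0,0.04,0,0,0,0,0,0,0.04,-0.06,0,0,0,0,0,0.04,-0.12,0,0,0,0,0.03,0.08,-0.15,0,0,0,0,0.06,0.12,-0.15,0,0,0,0,0.06,0.12,-0.15,0,0,0,0,0.06,0.12,-0.15,0,0,0,0],
)

```text
t: 11.95
tool_pos: [0.4108, 0.0961, 0.3221]
orientation: [-0.109, -3.139, 0.002]
force: [0.6, -0.0, -0.3]
opening: 0.0002
gripper_force: 0.0
```

Run:
```python
from h import *
s,R=st()
p,d=robot.read_camera('side');cv2.imwrite('pics/side4.png',cv2.resize(p[130:430,180:560,::-1],(760,600)))
W=(cloud('side',d)-O)@C
ok=d>0
def q(m):
    B=W[ok&m];print(len(B),np.percentile(B,[3,50,97],axis=0).round(3).tolist() if len(B) else '')
x,y,z=W[...,0],W[...,1],W[...,2]
q((x>-.07)&(x<-.03)&(y<-.02)&(y>-.16)&(z>.12)&(z<.2))
q((x>-.135)&(x<-.09)&(y<.08)&(y>-.1)&(z>.168)&(z<.192))
```

```text
t 11.95 tcp world [0.4108 0.0961 0.3221] carrier mm [-172.7  115.3  322.1] tool x,y in carrier [[-1.0, -0.001, 0.001], [-0.001, 1.0, -0.001]] F carrier [ 0.6  0.  -0.3] open 0.0002 q [ 0.11 -0.38  1.79 -0.    1.73 -1.39]
1325 [[-0.069, -0.156, 0.148], [-0.05, -0.093, 0.151], [-0.031, -0.024, 0.155]]
142 [[-0.126, -0.03, 0.169], [-0.112, -0.026, 0.187], [-0.096, -0.018, 0.19]]
```

View pics/side4.png

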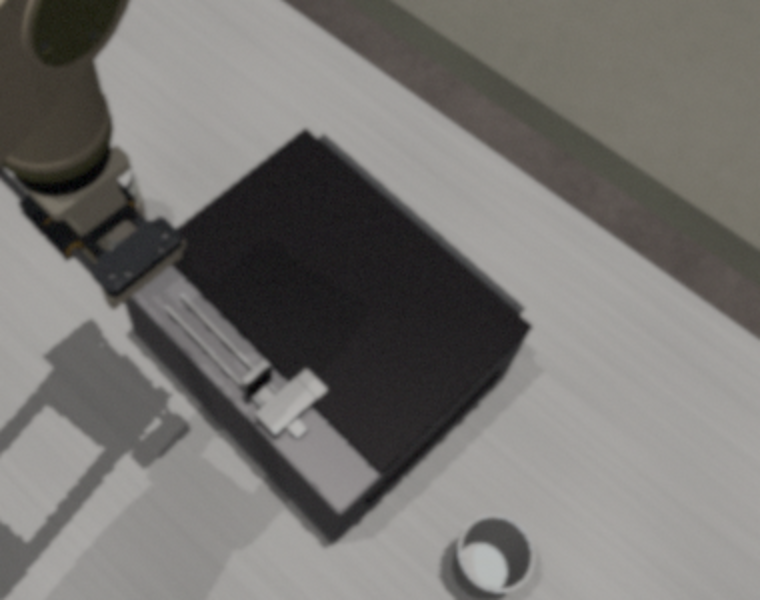

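The lid is shut and the bolt bar now passes under the keeper at crop (295,400). The tab moved from y≈47 mm to -18 mm, which is its stop, and the robot touches nothing.

```bash
python3 -c "
from plant import robot
print(robot.close_job())"
```

```text
the job is handed in; nothing more can be done
None
```

The lid is pushed shut and the bolt is home at its stop under the keeper; the arm never went near the tubs, jar or mug, and the job is handed in (no verdict was returned).

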